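Set the facial steamer's steam dial and start it

TASK

Set up the facial steamer for a client with sensitive skin: turn its steam dial all the way down (counter-clockwise) to its stop, then count exactly three clicks back up. Let go of the dial and, only then, press the round start button beside it fully down and release it. Leave everything else on the vanity where it is.

Things in the scene. Friction and masses are not known exactly. Their poses are not given: they have to be found in the camera images.
- steamer: Facial steamer, fixed: white case 180 mm deep (x) by 350 mm wide (y), flat deck 62 mm above the vanity. Origin: centre of its underside; x points away from the user at its front, y to that user's left, z up. Turned up to 20 degrees either way. On the deck's right half, an aluminium panel holds the dial (axis at x 0, y -35 mm) and the start button (axis at x 0, y -130 mm).
- tank_top (a point): Top centre of the steamer's hood, 176 mm above the vanity, over the clear round water tank (94 mm across) at the left end of the case (x 0, y +120 mm); a nozzle, 38 mm thick, slants from the hood 85 mm to the front, up to 195 mm above the vanity. Fixed; an obstacle.
- dial_grip (a point): On the dial's vertical axis, 99 mm above the vanity, where its bar is pinched. The dial: a steel disc 72 mm across (top 76 mm above the vanity) with an upright black bar across it, 62 mm long, 16 mm thick, from 76 to 108 mm above the vanity, one end drawn out to a nose 39 mm from the axis, a white line on top of that half. The point turns with the dial: x along the bar to the nose, z up.
- dial (a joint): Dial angle in rad: 0 at the counter-clockwise stop (least steam), growing clockwise seen from above to 3.770 at the other, both firm. It clicks every 0.4189 rad (24 degrees): 0, 0.419, 0.838, 1.257 (three clicks up), ... 3.770; let go, it springs into the nearest click. Turning over a click takes about 0.08 N m. It starts four to seven clicks up.
- bead_stop (a point): First and smallest of ten black beads on the panel, 47.5 mm from the dial's axis, one per click and growing clockwise; the nose points at this one when the dial is at its counter-clockwise stop: 108 degrees counter-clockwise from the case's x axis (to the user's left and a little to the front). Three clicks up, the nose points 36 degrees counter-clockwise from the case's x axis, at the fourth bead.
- start_top (a point): Centre of the top of the start button, a white round cap 36 mm across in a steel collar 52 mm across, 95 mm to the user's right of the dial's axis. The cap's top is 84 mm above the vanity when up, the collar's 74 mm. It is pressed straight down and moves with the cap.
- start (a joint): Travel of the start button in m: 0 up, 0.006 fully down. A spring (1.5 N at first, 5 N fully down) brings it back up when released; it does not latch.
- guasha_mid (a point): Centre of a kidney-shaped jade gua sha stone lying flat, about 108 by 70 by 8 mm, loose. To be left alone.
- jar_mid (a point): Centre of a white porcelain eye cream jar, 66 mm across, 56 mm tall, loose. To be left alone.
- dropper_mid (a point): Point half-way up (50 mm) the axis of a smoky glass dropper bottle, 46 mm across, 116 mm tall, loose. To be left alone.
- pusher_mid (a point): Centre of a rose-gold cuticle pusher lying along its x axis, 127 mm long, 9 mm thick, loose. To be left alone.
- handmirror_mid (a point): A rose-gold hand mirror lying flat, 197 mm long, 11 mm thick, loose; the point lies near its middle, 40 mm from the centre of its 104 mm round head, with the handle on the -x side. To be left alone.

How it is judged (in metres and radians):
On the way, in this order (a step that is already met when the one before it is completed fails the run):
1. The dial is at its counter-clockwise stop (value of joint dial below 0.13 rad), for 0.2 s.
2. The dial stands three clicks up from the stop, with the fingers off it (value of joint dial between 1.127 and 1.387 rad and contact force between the fingers and dial below 0.05 N), for 0.2 s.
3. The start button is pressed fully down (value of joint dial between 1.127 and 1.387 rad and value of joint start above 0.005 m), for 0.05 s.
At the end, for the whole second after the job is handed in: The dial rests in its third click up from the counter-clockwise stop (1.257 rad, within 0.13 rad), the start button has been pressed (past 5 of its 6 mm) and is up again (within 1.5 mm), and the robot is clear of both (value of joint dial between 1.127 and 1.387 rad and value of joint start below 0.0015 m and velocity of joint dial between -0.05 and 0.05 rad/s); the robot touches nothing.
It fails at once if The start button is pressed (past 3 mm) while the dial is not three clicks up from the stop (value of joint start above 0.003 m and not (value of joint dial between 1.127 and 1.387 rad)).
It fails at once if Something else on the vanity is moved by more than 25 mm (distance of any of guasha_mid, jar_mid, dropper_mid, pusher_mid, handmirror_mid from where it was at the start of the episode above 0.025 m).
It fails at once if The jar or the dropper bottle is tipped over (angle between any of jar_mid, dropper_mid's own z axis and vertical above 0.5 rad).
It also fails if it takes over 64 s, if anything falls off the work surface, if the arm or the gripper's body presses on something with over 40 N, if the wrist force passes 120 N, or if a joint passes its speed limit or range.

ROBOT

A 6-joint arm with a two-finger parallel gripper is mounted at the origin on the work surface. World frame = base frame: x ahead of the robot, y to its left, z up, the work surface at z = 0. Lengths are in m, angles in degrees, forces in N, time in s.
With the tool pointing down it reaches from about 0.35 to 0.875 m from the base axis. Payload 4.2 kg.
Tool frame: the origin (TCP) lies midway between the tips of the shut fingers; the grasp point (between the pads) lies 19 mm behind it; z points along the fingers, y is the direction in which the jaws open and shut (so a half turn about z gives the same grasp; the last joint's range is limited). The gripper opens to 87 mm and grips with 3 to 60 N. Pads are 19 mm wide; open, the fingers measure 117 mm over their backs; the gripper's body (75 mm by 190 mm) begins 51 mm behind the grasp point.
Start: joints at [79.618, 22.042, 0.453, 0, -68.411, -14.817], TCP at [0.266, 0.566, 0.223] pointing down, gripper open.
Joint ranges: [-179.83, 179.83], [-69.29, 118.12], [-61.27, 80.66], [-181.25, 117.63], [-171.15, -9.14], [-177.46, 177.46]. Speed limits (degrees/s): [159.86, 159.86, 180, 180, 180, 180].

INTERFACE

Orientations are given as a 3x3 rotation matrix whose columns are the frame's x, y, z axes.
In Python, from station import r gives the robot as it stands.
- The arm moves only by the tool servo_tool, never from a script. Its arguments are lists of equal length, an entry for each row: "slide": the shift along the world's x, y, z in units of 60 mm (1.0 is 60 mm), a list of three; "twist": the turn, a rotation vector about the world's x, y, z in units of 6 degrees (1.0 is 6 degrees), a list of three; "gripper": the closure, from 0 (fully open) to 1 (shut). In form: {"slide": [[x, y, z], ...], "twist": [[wx, wy, wz], ...], "gripper": [gripper, ...]}. A call has 1 to 12 rows; each row shifts and turns the commanded pose from where the row before left it; what a row does not reach is not made up. A row lasts 1/8 s, in which the tool goes at most 62.5 mm and 10.7 degrees, less where a joint would pass 70% of its speed; a pose out of reach is approached as far as the arm can. A call is refused whole if a number of a shift passes 1 or a number of a turn 1, either way. A call with a gripper value outside its range is refused whole. The fingers move at their own pace and stop on an object; the grip force is fixed at half the most. Time passes only in rows, so rows that do not move let the fingers close. It gives the time, the measured TCP pose, the force and the opening at its end, in the units of the state.
- r.sense(): the state, without advancing time (a new reading comes with each control period).
- r.capture(name): name is "scene" or "top" or "wrist"; returns a dict with "image" (384x512x3 uint8, blue, green, red), "intrinsics" (3x3 intrinsics, pixels), "R" (3x3) and "t" (3): a world point X has camera coordinates R X + t. Camera axes: x right, y down, z forward; pixel columns grow to the right and rows downward; lengths in m; the calibration is good to about 2 mm. A picture is of the moment at which its call begins. There is no depth.
- r.finish_job(): hands the job in, once; it reports no verdict.
The state is a dict: "time_s": time; "joints": joint angles; "joint_velocities": joint speeds; "effort": joint torques, N m; "tcp_pos": TCP position; "ee_rot": TCP orientation; "wrist_force": force on the tool from outside, world axes, zero at the start; "moment": the same for the moment, N m; "gripper_width": opening from 0.0 (shut) to 1.0 (fully open).
Only numpy, scipy, OpenCV 4.12 (cv2) and the standard library are available. Lean on these libraries where they do the work, as an engineer would, in place of code of your own. Each camera call takes 0.05 s, during which the arm holds its last target.

## Working session

There is one attempt and no reset: what is moved stays moved. The work goes in short steps, Python scripts to look and compute and a tool call to move; the robot and the scene stay as the last step left them, time stands still between calls to the robot, and variables do not carry over. Pictures are saved under pics/ and viewed, and the job is handed in when it is done.

Besides the shell and the picture viewer there is one more tool, called after ">>>" by a JSON object that holds its "name" and its "arguments". servo_tool: Moves the arm, as the interface text tells. Its arguments: {"type":"object","properties":{"slide":{"type":"array","items":{"type":"array","items":{"type":"number"}}},"twist":{"type":"array","items":{"type":"array","items":{"type":"number"}}},"gripper":{"type":"array","items":{"type":"number"}}},"required":["slide","twist","gripper"]}

```bash
mkdir -p pics; python3 - <<'E'
from station import r
import cv2,pickle
d={}
for n in("scene","top"):
    c=r.capture(n);d[n]=c;cv2.imwrite(f"pics/{n}0.png",c["image"])
pickle.dump(d,open("c0.pkl","wb"))
s=r.sense();print(s)
E
```

```text
{'time_s': 0.1, 'joints': array([ 7.96178083e+01,  2.20855396e+01,  3.88515843e-01, -2.52382706e-02,
       -6.84117475e+01, -1.48146892e+01]), 'joint_velocities': array([ 0.02067343, -0.09687621,  0.14581482,  0.09726665,  0.01595231,
       -0.03121798]), 'effort': array([-1.39750970e-03, -3.91691351e+01,  1.87933266e+01,  4.23194826e+00,
        1.34390275e-02, -7.46448723e-05]), 'tcp_pos': array([0.26585602, 0.56504577, 0.221584  ]), 'ee_rot': array([[ 9.04781087e-01, -4.25876307e-01, -7.44999300e-04],
       [-4.25876950e-01, -9.04779314e-01, -1.79348730e-03],
       [ 8.97437936e-05,  1.93999142e-03, -9.99998114e-01]]), 'wrist_force': array([-0.21098348,  0.04766122, -0.01353499]), 'moment': array([-0.03942954,  0.00690014, -0.00875137]), 'gripper_width': 1.0013891064405176}
```

View pics/scene0.png

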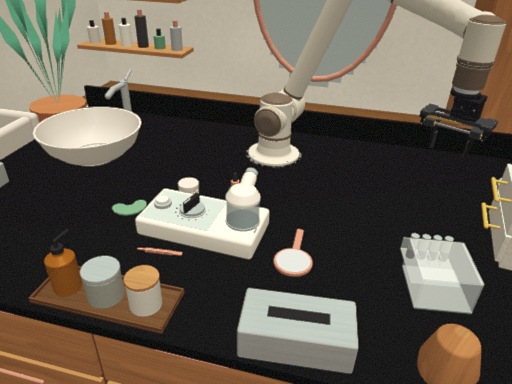

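View pics/top0.png

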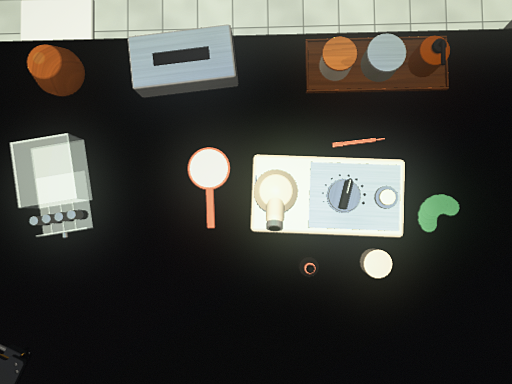

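The top view shows the steamer at (328,196), the dial at about (344,195) with its nose pointing up and slightly right, and the button at (386,197). The jar (376,264) and dropper (309,268) stand on the robot side. I'll zoom in next.

```bash
cat > h.py <<'E'
import numpy as np
def pix2(c,u,v,z):
    K=np.array(c["intrinsics"]);R=np.array(c["R"]);t=np.array(c["t"])
    o=-R.T@t;d=R.T@np.linalg.solve(K,[u,v,1]);return o+d*(z-o[2])/d[2]
def proj(c,X):
    p=np.array(c["intrinsics"])@(np.array(c["R"])@np.array(X)+np.array(c["t"]));return p[:2]/p[2]
E
python3 - <<'E'
import pickle,cv2
from h import *
d=pickle.load(open("c0.pkl","rb"));c=d["top"]
im=c["image"][145:245,240:410];cv2.imwrite("pics/z0.png",cv2.resize(im,None,fx=4.6,fy=4.6,interpolation=cv2.INTER_CUBIC))
print(c["R"],c["t"])
for n,u,v,z in[("dial",344,195,.076),("btn",386,197,.084),("jar",377,263,.056),("dropper",310,268,.116),("hood",275,190,.176),("c1",251,155,.062),("c2",405,159,.062),("c3",403,237,.062),("c4",250,233,.062),("pusherL",332,143,.005),("gs",438,210,.008),("nose",350,180,.108)]:
    print(n,pix2(c,u,v,z).round(4))
E
```

```text
[[-0.01542932 -0.99951012 -0.02722984]
 [-0.99857204  0.01679641 -0.0507126 ]
 [ 0.05114512  0.0264085  -0.99834201]] [0.07661349 0.55621549 1.11128712]
dial [ 0.5459 -0.1248  0.076 ]
btn [ 0.5395 -0.2166  0.084 ]
jar [ 0.3909 -0.1987  0.056 ]
dropper [ 0.388  -0.0419  0.116 ]
hood [0.5542 0.031  0.176 ]
c1 [0.6422 0.084  0.062 ]
c2 [ 0.6264 -0.2674  0.062 ]
c3 [ 0.4492 -0.2574  0.062 ]
c4 [0.4632 0.0889 0.062 ]
pusherL [ 0.6752 -0.1098  0.005 ]
gs [ 0.5094 -0.3568  0.008 ]
nose [ 0.5771 -0.1337  0.108 ]
```

View pics/z0.png

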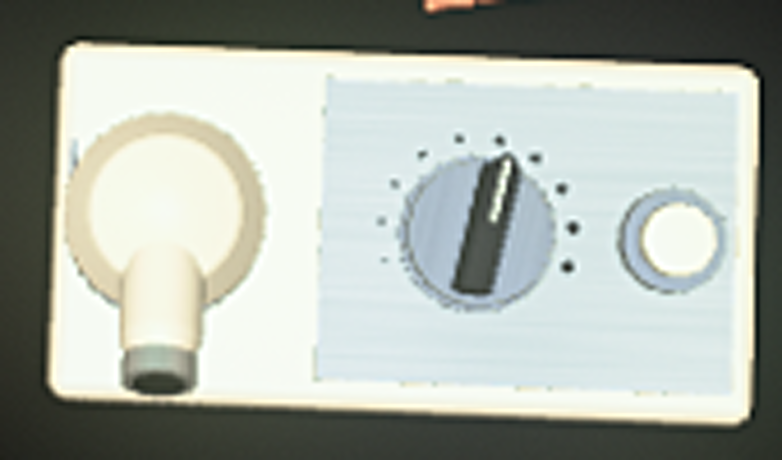

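>>> {"name": "servo_tool", "arguments": {"slide": [[0.1,-0.2,0.5],[0.15,-0.4,0.5],[0.16,-0.4,0],[0.16,-0.4,0],[0.16,-0.4,0],[0.16,-0.4,0],[0.16,-0.4,0],[0.16,-0.4,0],[0.16,-0.4,0],[0.16,-0.4,0],[0.16,-0.4,0],[0.16,-0.4,0]], "twist": [[0,0,-0.95],[0,0,-0.95],[0,0,-0.95],[0,0,-0.95],[0,0,-0.95],[0,0,-0.95],[0,0,-0.95],[0,0,-0.95],[0,0,-0.95],[0,0,-0.95],[0,0,-0.95],[0,0,-0.95]], "gripper": [0,0,0,0,0,0,0,0,0,0,0,0]}}

```text
time_s: 1.6
tcp_pos: [0.3771, 0.2885, 0.2822]
ee_rot: [[-0.066, -0.998, -0.001], [-0.998, 0.066, -0.001], [0.001, 0.001, -1.0]]
wrist_force: [-0.1, 0.1, 0.0]
gripper_width: 1.002
```

>>> {"name": "servo_tool", "arguments": {"slide": [[0.16,-0.4,0],[0.16,-0.4,0],[0.16,-0.4,0],[0.16,-0.4,0],[0.16,-0.4,0],[0.16,-0.4,0],[0.16,-0.4,0],[0.16,-0.4,0],[0.16,-0.4,0],[0.16,-0.4,0],[0.16,-0.4,0],[0.16,-0.4,0]], "twist": [[0,0,-0.95],[0,0,-0.95],[0,0,-0.95],[0,0,-0.95],[0,0,-0.95],[0,0,-0.95],[0,0,-0.95],[0,0,-0.95],[0,0,-0.95],[0,0,-0.95],[0,0,-0.95],[0,0,-0.95]], "gripper": [0,0,0,0,0,0,0,0,0,0,0,0]}}

```text
time_s: 3.1
tcp_pos: [0.4922, 0.0007, 0.2821]
ee_rot: [[-0.952, -0.306, -0.001], [-0.306, 0.952, 0.0], [0.001, 0.0, -1.0]]
wrist_force: [-0.0, -0.4, 0.3]
gripper_width: 0.998
```

>>> {"name": "servo_tool", "arguments": {"slide": [[0.15,-0.4,0],[0.15,-0.4,0],[0.15,-0.4,0],[0.15,-0.4,-0.2],[0.15,-0.4,-0.2],[0.11,-0.05,-0.2],[0,0,0]], "twist": [[0,0,-0.9],[0,0,-0.9],[0,0,-0.9],[0,0,-0.9],[0,0,-0.9],[0,0,-0.9],[0,0,0]], "gripper": [0,0,0,0,0,0,0]}}

```text
time_s: 3.98
tcp_pos: [0.5432, -0.1218, 0.2449]
ee_rot: [[-0.969, 0.249, -0.004], [0.249, 0.969, 0.0], [0.004, -0.001, -1.0]]
wrist_force: [-0.5, -0.5, 0.2]
gripper_width: 1.0
```

```bash
python3 - <<'E'
from station import r
import cv2,pickle
d={}
for n in("wrist","top"):
    c=r.capture(n);d[n]=c;cv2.imwrite(f"pics/{n}1.png",c["image"])
pickle.dump(d,open("c1.pkl","wb"))
s=r.sense();print(s["joints"],s["tcp_pos"],s["ee_rot"])
E
```

```text
[ 4.08705883e+00  1.44884496e+01 -6.99818030e+00  4.91927168e-03
 -6.85390914e+01 -1.08394158e+02] [ 0.54371688 -0.1213813   0.24658727] [[-9.68992797e-01  2.47088576e-01 -4.42084406e-04]
 [ 2.47088647e-01  9.68992873e-01 -1.11697130e-04]
 [ 4.00777554e-04 -2.17467752e-04 -9.99999896e-01]]
```

View pics/wrist1.png

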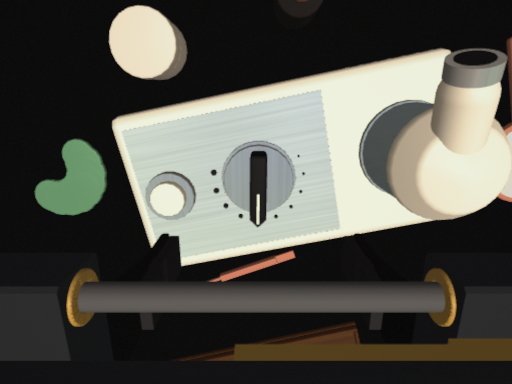

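The wrist view shows the bar vertical, so it is aligned with the jaws. The nose is at (258,225), the tail at (258,152), and the button cap at (167,200).

```bash
python3 - <<'E'
import pickle,cv2
from h import *
d=pickle.load(open("c1.pkl","rb"));c=d["wrist"]
im=c["image"][125:245,130:330];cv2.imwrite("pics/z1.png",cv2.resize(im,None,fx=4,fy=4,interpolation=cv2.INTER_CUBIC))
for n,u,v,z in[("btn",167,200,.084),("nose",258,225,.108),("tail",258,152,.108),("disc",258.5,177,.076)]:
    print(n,pix2(c,u,v,z).round(4))
C=np.array([.5453,-.0875]);a=np.radians(-2.6)
R=np.array([[np.cos(a),-np.sin(a)],[np.sin(a),np.cos(a)]])
for p,z in[((0,-.035),.076),((0,-.130),.084)]:
    X=[*(C+R@p),z];print(X,proj(c,X),proj(pickle.load(open("c0.pkl","rb"))["top"],X))
E
```

```text
btn [ 0.5391 -0.2197  0.084 ]
nose [ 0.5791 -0.1346  0.108 ]
tail [ 0.5109 -0.1169  0.108 ]
disc [ 0.5409 -0.1244  0.076 ]
[np.float64(0.5437122954154762), np.float64(-0.12246396994267501), 0.076] [261.06397227 179.10513502] [342.99824638 195.98860521]
[np.float64(0.539402811543197), np.float64(-0.2173661740727929), 0.084] [169.30082875 199.67748453] [386.35831789 197.05592595]
```

View pics/z1.png

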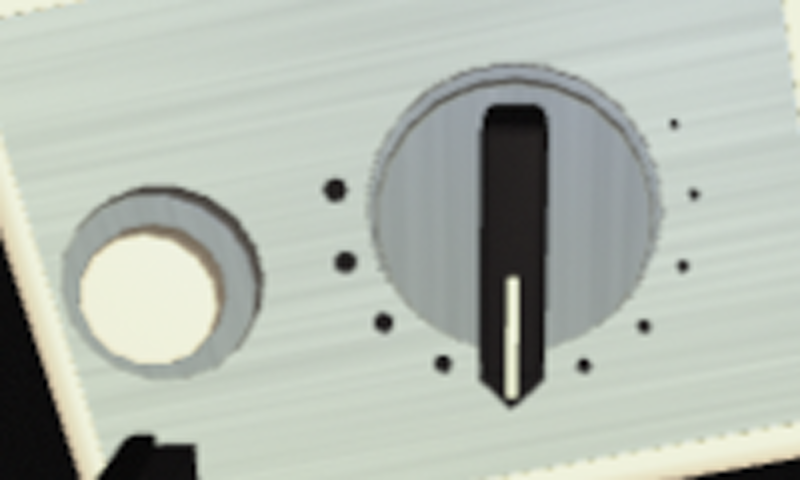

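>>> {"name": "servo_tool", "arguments": {"slide": [[0,-0.04,-0.4],[-0.01,0,-0.4],[0,0,-0.4],[0,0,-0.4],[0,0,-0.4],[0,0,-0.3],[0,0,-0.2],[0,0,-0.15],[0,0,-0.1],[0,0,0]], "twist": [[0,0,0],[0,0,0],[0,0,0],[0,0,0],[0,0,0],[0,0,0],[0,0,0],[0,0,0],[0,0,0],[0,0,0]], "gripper": [0,0,0,0,0,0,0,0,0,0]}}

```text
time_s: 5.32
tcp_pos: [0.5433, -0.1239, 0.0815]
ee_rot: [[-0.969, 0.248, -0.0], [0.248, 0.969, -0.0], [0.0, -0.0, -1.0]]
wrist_force: [-0.4, 0.1, 0.1]
gripper_width: 1.001
```

>>> {"name": "servo_tool", "arguments": {"slide": [[0,0,0],[0,0,0],[0,0,0],[0,0,0],[0,0,0],[0,0,0],[0,0,0],[0,0,0]], "twist": [[0,0,0],[0,0,0],[0,0,0],[0,0,0],[0,0,0],[0,0,0],[0,0,0],[0,0,0]], "gripper": [0.3,0.5,0.7,1,1,1,1,1]}}

```text
time_s: 6.32
tcp_pos: [0.543, -0.1247, 0.0816]
ee_rot: [[-0.969, 0.248, -0.001], [0.248, 0.969, -0.001], [0.001, -0.002, -1.0]]
wrist_force: [0.8, -6.2, -2.9]
gripper_width: 0.18
```

```bash
python3 - <<'E'
from station import r
import cv2
for n in("wrist","scene"):
    cv2.imwrite(f"pics/{n}2.png",r.capture(n)["image"])
s=r.sense();print(s["tcp_pos"],s["wrist_force"],s["moment"],s["gripper_width"]*87)
E
```

```text
[ 0.54298935 -0.12474158  0.08156291] [ 0.23955007 -5.94195162  0.10300178] [-1.25390224 -0.09791386 -0.0613321 ] 15.554844677314374
```

View pics/wrist2.png

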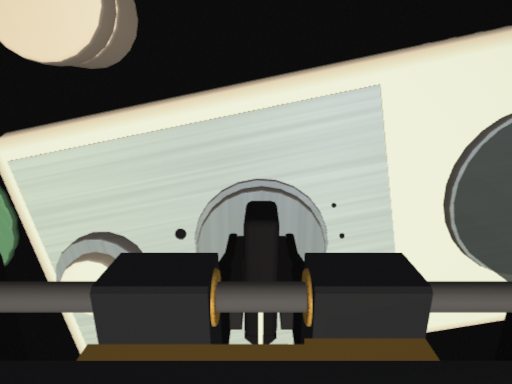

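The bar is gripped (15.5 mm opening). There is a small side load, so I'll shift 1.2 mm to -y and turn.

>>> {"name": "servo_tool", "arguments": {"slide": [[0,-0.02,0],[0,0,0],[0,0,0],[0,0,0],[0,0,0],[0,0,0],[0,0,0]], "twist": [[0,0,0],[0,0,0.7],[0,0,0.8],[0,0,0.8],[0,0,0.8],[0,0,0.9],[0,0,0]], "gripper": [1,1,1,1,1,1,1]}}

```text
time_s: 7.3
tcp_pos: [0.5429, -0.1258, 0.0816]
ee_rot: [[-0.986, -0.167, -0.001], [-0.167, 0.986, -0.001], [0.001, -0.001, -1.0]]
wrist_force: [-1.1, -5.2, 0.1]
gripper_width: 0.186
```

```bash
python3 - <<'E'
from station import r
import cv2
cv2.imwrite("pics/w3.png",r.capture("wrist")["image"])
s=r.sense();print(s["tcp_pos"],s["wrist_force"],s["moment"],s["gripper_width"]*87)
E
```

```text
[ 0.54292866 -0.12581579  0.08154366] [-0.57403587 -5.34861499  1.13255162] [-1.4582485   0.05593778 -0.09372685] 16.061592328582602
```

View pics/w3.png

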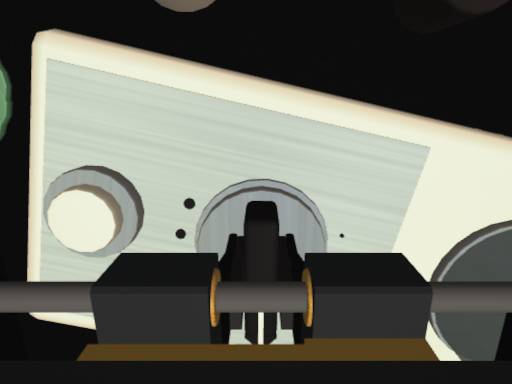

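>>> {"name": "servo_tool", "arguments": {"slide": [[0,0,0],[0,0,0],[0,0,0],[0,0,0],[0,0,0],[0,0,0],[0,0,0],[0,0,0],[0,0,0],[0,0,0],[0,0,0]], "twist": [[0,0,0.8],[0,0,0.8],[0,0,0.8],[0,0,0.8],[0,0,0.8],[0,0,0.8],[0,0,0.8],[0,0,0.8],[0,0,0.8],[0,0,0.8],[0,0,0]], "gripper": [1,1,1,1,1,1,1,1,1,1,1]}}

```text
time_s: 8.72
tcp_pos: [0.5441, -0.1275, 0.0816]
ee_rot: [[-0.536, -0.844, 0.001], [-0.844, 0.536, -0.003], [0.002, -0.003, -1.0]]
wrist_force: [3.0, -12.5, -3.3]
gripper_width: 0.184
```

>>> {"name": "servo_tool", "arguments": {"slide": [[0,0,0],[0,0,0],[0,0,0],[0,0,0],[0,0,0],[0,0,0],[0,0,0],[0,0,0],[0,0,0]], "twist": [[0,0,0.8],[0,0,0.8],[0,0,0.8],[0,0,0.8],[0,0,0.8],[0,0,0.8],[0,0,0.8],[0,0,0.8],[0,0,0]], "gripper": [1,1,1,1,1,1,1,1,1]}}

```text
time_s: 9.85
tcp_pos: [0.5457, -0.1279, 0.0816]
ee_rot: [[0.105, -0.994, 0.005], [-0.994, -0.105, -0.004], [0.004, -0.004, -1.0]]
wrist_force: [6.2, -15.2, -7.2]
gripper_width: 0.183
```

```bash
python3 - <<'E'
from station import r
import cv2
cv2.imwrite("pics/w4.png",r.capture("wrist")["image"])
s=r.sense();print(s["tcp_pos"],s["wrist_force"],s["moment"],s["gripper_width"]*87)
E
```

```text
[ 0.54574418 -0.12789478  0.08165025] [  5.93680267 -14.87552574  -7.23526538] [-4.48518008 -1.74619676 -0.03532862] 15.724377645765886
```

View pics/w4.png

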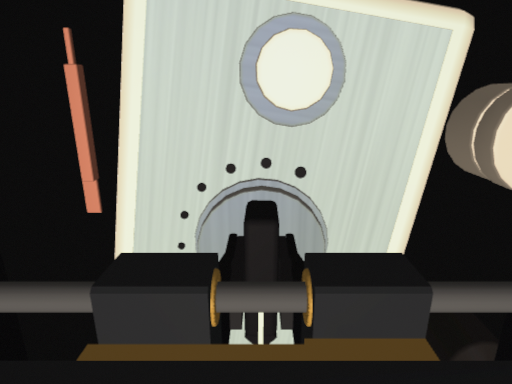

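>>> {"name": "servo_tool", "arguments": {"slide": [[0.02,-0.02,0],[0.02,-0.02,0],[0,0,0],[0,0,0],[0,0,0],[0,0,0]], "twist": [[0,0,0.5],[0,0,0.5],[0,0,0.5],[0,0,0.3],[0,0,0],[0,0,0]], "gripper": [1,1,1,1,1,1]}}

```text
time_s: 10.65
tcp_pos: [0.5462, -0.128, 0.0816]
ee_rot: [[0.287, -0.958, 0.001], [-0.958, -0.287, -0.0], [0.001, -0.001, -1.0]]
wrist_force: [1.6, -4.9, -1.0]
gripper_width: 0.184
```

```bash
python3 - <<'E'
from station import r
s=r.sense();print(s["tcp_pos"],s["wrist_force"],s["moment"],s["gripper_width"]*87)
E
```

```text
[ 0.54619695 -0.12804674  0.08157305] [ 1.57317822 -4.87656005 -1.04816858] [-1.61991188 -0.41377688 -0.57493212] 16.05091197779578
```

>>> {"name": "servo_tool", "arguments": {"slide": [[0,0,0],[0,0,0],[0,0,0],[0,0,0],[0,0,0],[0,0,0],[-0.01,0,0],[-0.01,0,0],[-0.01,0.01,0],[-0.01,0.01,0],[0,0,0]], "twist": [[0,0,0.1],[0,0,0],[0,0,0],[0,0,-0.7],[0,0,-0.8],[0,0,-0.8],[0,0,-0.8],[0,0,-0.8],[0,0,-0.8],[0,0,-0.8],[0,0,-0.8]], "gripper": [1,1,1,1,1,1,1,1,1,1,1]}}

```text
time_s: 12.02
tcp_pos: [0.5446, -0.1278, 0.0816]
ee_rot: [[-0.351, -0.936, 0.003], [-0.936, 0.351, -0.002], [0.001, -0.003, -1.0]]
wrist_force: [3.1, -9.3, -3.6]
gripper_width: 0.18
```

>>> {"name": "servo_tool", "arguments": {"slide": [[0,0,0],[0,0,0],[0,0,0],[0,0,0],[0,0,0],[0,0,0],[0,0,0],[0,0,0],[0,0,0],[0,0,0]], "twist": [[0,0,-0.8],[0,0,-0.8],[0,0,-0.8],[0,0,-0.8],[0,0,-0.8],[0,0,-0.8],[0,0,-0.8],[0,0,-0.4],[0,0,0],[0,0,0]], "gripper": [1,1,1,1,1,1,1,1,1,1]}}

```text
time_s: 13.28
tcp_pos: [0.5434, -0.1269, 0.0816]
ee_rot: [[-0.833, -0.553, 0.0], [-0.553, 0.833, -0.001], [0.0, -0.001, -1.0]]
wrist_force: [0.8, -5.5, -0.2]
gripper_width: 0.181
```

```bash
python3 - <<'E'
from station import r
import cv2
cv2.imwrite("pics/w5.png",r.capture("wrist")["image"])
s=r.sense();print(s["tcp_pos"],s["wrist_force"],s["moment"],s["gripper_width"]*87)
E
```

```text
[ 0.54338186 -0.12686075  0.0815802 ] [-0.10343075 -4.93169124 -1.20986673] [-1.52535092 -0.30780188 -0.08211303] 15.880375163114675
```

View pics/w5.png

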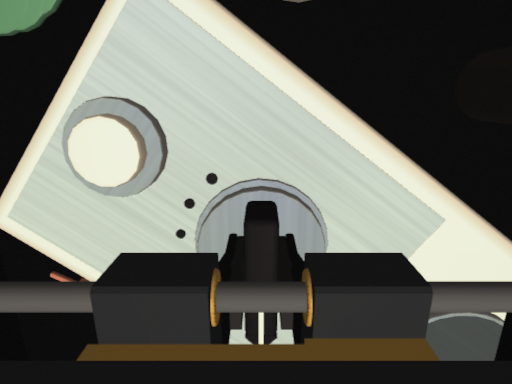

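>>> {"name": "servo_tool", "arguments": {"slide": [[0,0,0],[0,0,0],[0,0,0],[0,0,0],[0,0,0],[0,0,0.2],[0,0,0.3],[0,0,0.4],[0,0,0.5],[0,0,0.5],[0,0,0.5],[0,0,0]], "twist": [[0,0,0],[0,0,0],[0,0,0],[0,0,0],[0,0,0],[0,0,0],[0,0,0],[0,0,0],[0,0,0],[0,0,0],[0,0,0],[0,0,0]], "gripper": [0.5,0.5,0.5,0.5,0.5,0.5,0.5,0.5,0.5,0.5,0.5,0.5]}}

```text
time_s: 14.82
tcp_pos: [0.5449, -0.1264, 0.2293]
ee_rot: [[-0.833, -0.554, 0.007], [-0.554, 0.833, -0.0], [-0.006, -0.004, -1.0]]
wrist_force: [0.4, 0.3, -0.8]
gripper_width: 0.502
```

```bash
python3 - <<'E'
from station import r
import cv2
from h import *
c=r.capture("wrist");cv2.imwrite("pics/w6.png",c["image"])
t=r.capture("top");cv2.imwrite("pics/t6.png",t["image"])
import pickle;pickle.dump(c,open("c6.pkl","wb"))
s=r.sense();print(s["tcp_pos"],s["wrist_force"],s["moment"],s["gripper_width"]*87)
E
```

```text
[ 0.54297807 -0.12617127  0.22586946] [-0.55615142  0.12545867 -0.5085642 ] [ 0.0468577  -0.06896497 -0.00491974] 43.60879591060174
```

View pics/w6.png

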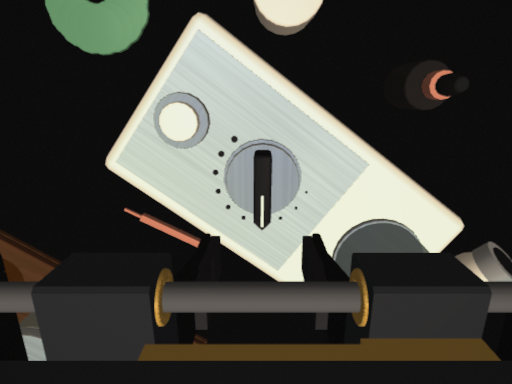

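The nose at (262,225) has three smaller beads to its right and six larger to its left, so it points at bead 4, which is three clicks up. The button cap is at (179,122).

```bash
python3 - <<'E'
import pickle
from h import *
c=pickle.load(open("c6.pkl","rb"));print(pix2(c,179,122,.084),pix2(c,262,185,.108))
E
```

```text
[ 0.53837276 -0.21928736  0.084     ] [ 0.54032607 -0.1282883   0.108     ]
```

>>> {"name": "servo_tool", "arguments": {"slide": [[-0.01,-0.31,0],[-0.01,-0.31,0],[-0.01,-0.31,0],[-0.01,-0.31,0],[-0.01,-0.31,0],[0,0,-0.5],[0,0,-0.5],[0,0,-0.5],[0,0,-0.4],[0,0,-0.2],[0,0,0]], "twist": [[0,0,0],[0,0,0],[0,0,0],[0,0,0],[0,0,0],[0,0,0],[0,0,0],[0,0,0],[0,0,0],[0,0,0],[0,0,0]], "gripper": [1,1,1,1,1,1,1,1,1,1,1]}}

```text
time_s: 16.3
tcp_pos: [0.54, -0.2197, 0.099]
ee_rot: [[-0.833, -0.553, -0.001], [-0.553, 0.833, 0.0], [0.001, 0.001, -1.0]]
wrist_force: [-0.1, -0.0, 0.6]
gripper_width: 0.008
```

```bash
python3 - <<'E'
from station import r
import cv2
c=r.capture("wrist");cv2.imwrite("pics/w7.png",c["image"])
s=r.sense();print(s["tcp_pos"],s["wrist_force"],s["gripper_width"]*87)
E
```

```text
[ 0.54066796 -0.21973794  0.09993785] [0.1029629  0.17591579 0.29679267] 0.41074156595484823
```

View pics/w7.png

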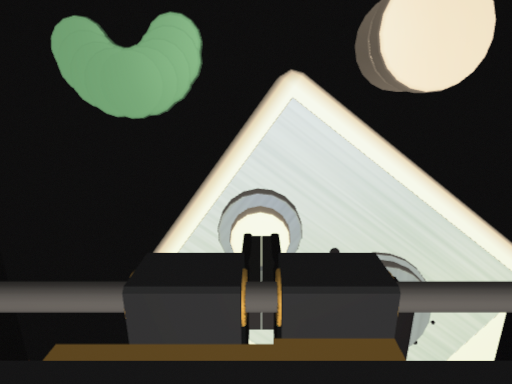

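The fingers are centred over the cap at (260,240). Next I press down.

>>> {"name": "servo_tool", "arguments": {"slide": [[0,0,-0.15],[0,0,-0.1],[0,0,-0.08],[0,0,-0.04],[0,0,0],[0,0,0]], "twist": [[0,0,0],[0,0,0],[0,0,0],[0,0,0],[0,0,0],[0,0,0]], "gripper": [1,1,1,1,1,1]}}

```text
time_s: 17.1
tcp_pos: [0.5404, -0.2193, 0.0784]
ee_rot: [[-0.833, -0.554, 0.001], [-0.554, 0.833, -0.0], [-0.0, -0.001, -1.0]]
wrist_force: [-2.0, 1.3, 6.4]
gripper_width: 0.004
```

>>> {"name": "servo_tool", "arguments": {"slide": [[0,0,-0.02],[0,0,-0.01],[0,0,0],[0,0,0]], "twist": [[0,0,0],[0,0,0],[0,0,0],[0,0,0]], "gripper": [1,1,1,1]}}

```text
time_s: 17.6
tcp_pos: [0.5405, -0.2193, 0.0783]
ee_rot: [[-0.832, -0.554, 0.001], [-0.554, 0.832, -0.001], [-0.0, -0.001, -1.0]]
wrist_force: [-4.9, 2.6, 14.2]
gripper_width: 0.005
```

The force rose to 14 N with almost no further travel, so the button is bottomed out. I'll release it and back off.

>>> {"name": "servo_tool", "arguments": {"slide": [[0,0,0.1],[0,0,0.2],[0,0,0.4],[0,0,0.5],[0,0,0.5],[0,0,0.5],[0,0,0.5],[0,0,0],[0,0,0],[0,0,0]], "twist": [[0,0,0],[0,0,0],[0,0,0],[0,0,0],[0,0,0],[0,0,0],[0,0,0],[0,0,0],[0,0,0],[0,0,0]], "gripper": [1,1,1,1,1,1,1,1,1,1]}}

```text
time_s: 18.85
tcp_pos: [0.5396, -0.2191, 0.2361]
ee_rot: [[-0.833, -0.553, -0.003], [-0.553, 0.833, 0.001], [0.002, 0.002, -1.0]]
wrist_force: [1.1, -0.5, 0.2]
gripper_width: 0.007
```

```bash
python3 - <<'E'
from station import r
import cv2
c=r.capture("wrist");cv2.imwrite("pics/w8.png",c["image"])
c=r.capture("scene");cv2.imwrite("pics/s8.png",c["image"])
s=r.sense();print(s["tcp_pos"],s["wrist_force"],s["joint_velocities"])
E
```

```text
[ 0.53986097 -0.21920425  0.23649399] [ 0.71507605 -0.15079283  0.1692393 ] [ 0.06452195 -0.09933682  0.3215958   0.01086441  0.01134746 -0.07788081]
```

View pics/w8.png

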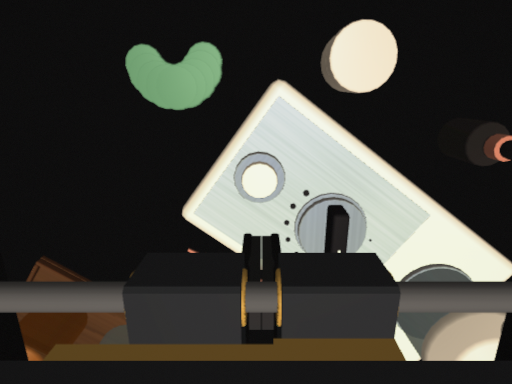

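View pics/s8.png

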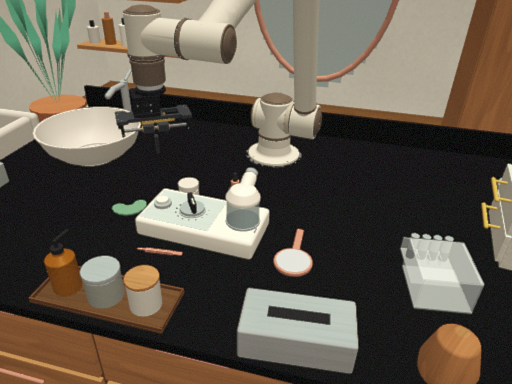

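The button is up at (259,180), the bar keeps its direction, and the loose items are where they were. The arm is clear.

```bash
python3 -c "
from station import r
print(r.finish_job())"
```

```text
the job is handed in; nothing more can be done
None
```

The steamer is set: the dial is three clicks up from its counter-clockwise stop, and the start button was pressed fully down and released. I handed the job in at about 19 s of the 64 s allowed, and no verdict is reported.

- **Dial:** It started five clicks up. I turned it 121° counter-clockwise to the stop, where the resisting moment rose to about 0.57 N m, then 73° clockwise. After letting go and lifting off, the wrist view showed the nose at the fourth bead, with three smaller beads on one side and six larger on the other.
- **Start button:** I pressed it with the fingers shut until it bottomed out at 78.3 mm. The force rose to 14 N with almost no further travel. After I backed off, it looked up again in the pictures, though I did not measure its height.
- **Final state:** The arm was about 150 mm clear of the steamer, with a wrist force under 1 N. The jar, dropper bottle, gua sha stone, cuticle pusher and hand mirror looked unmoved.
- **A check that disagreed:** The wrist and top cameras put the dial's axis 3–5 mm apart. Because of that, I gripped the bar about 2.5 mm off centre and saw up to 15 N of side load while turning. I shifted the arm to relieve it.

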